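# Lock the bayonet cap on the cutting-fluid tank

### The arm

A 6-joint arm with a two-finger parallel gripper is mounted at the origin on a cart in front of the work surface, level with it; the furniture and walls round the work are solid. World frame = base frame: x ahead of the robot, y to its left, z up, the work surface at z = 0. Lengths are in m, angles in rad, forces in N, time in s.
With the tool pointing down it reaches from about 0.375 to 0.975 m from the base axis. Payload 3.8 kg.
Tool frame: the origin (TCP) lies midway between the tips of the shut fingers; the grasp point (between the pads) lies 19 mm behind it; z points along the fingers, y is the line along which they close (so a half turn about z gives the same grasp; the last joint's range is limited). The gripper opens to 85 mm and grips with 20 to 120 N. Pads are 22 mm wide; open, the fingers measure 114 mm over their backs; the gripper's body (76 mm by 85 mm) begins 54 mm behind the grasp point. The pads swing forward as they close: fully open they stand 13 mm farther back than shut.
Start: joints at [-1.211, 0.264, 1.604, -0, 1.274, -0.037], TCP at [0.261, -0.623, 0.231] pointing down, gripper open.
Joint ranges: [-2.63, 2.63], [-0.94, 2.18], [0.31, 2.57], [-1.31, 4.45], [0, 2.66], [-2.55, 2.55]. Speed limits (rad/s): [2.57, 2.57, 3.14, 3.14, 3.14, 3.14].

### API

Orientations are given as a rotation vector (axis times angle).
In Python, from workcell import status, read_camera, workorder, masks_of gives the robot as it stands.
- The arm moves only by the tool drive_tool, never from a script. Its argument "rows" is a list of rows, each a list of 7 numbers: the turn, a rotation vector about the tool's x, y, z in degrees, then the shift along the tool's x, y, z in m, then the opening, from 0 (shut) to 1 (fully open). In form: [[ax, ay, az, tx, ty, tz, claw], ...]. A call has 1 to 8 rows; each row shifts and turns the commanded pose from where the row before left it, along the tool's axes as they then stand; what a row does not reach is not made up. A row lasts 1/12 s, in which the tool goes at most 41.7 mm and 7.16 degrees, less where a joint would pass 70% of its speed; a pose out of reach is approached as far as the arm can. A call is refused whole if a number of a shift passes 0.0417 or a number of a turn 7.16, either way. A call with a gripper value outside its range is refused whole. The fingers move at their own pace and stop on an object; "force" is the grip in N (left out, the last holds). Time passes only in rows, so rows that do not move let the fingers close. It gives the time, the measured TCP pose, the force, the opening and the grip force at its end, in the units of the state.
- status.read_state(): the state, without advancing time (a new reading comes with each control period).
- read_camera(name): name is "side" or "top"; returns a dict with "color" (400x640x3 uint8, red, green, blue), "intrinsics" (3x3 intrinsics, pixels), "D" ([k1, k2, p1, p2, k3] as OpenCV has them; the pictures are not rectified), "world_from_camera" (4x4, takes a point from camera to world coordinates). Camera axes: x right, y up, looking along -z (the intrinsics and any distortion apply to the point x, -y, -z); pixel columns grow to the right and rows downward; lengths in m; the calibration is good to about 2 mm. A picture is of the moment at which its call begins. There is no depth.
- workorder.finish_job(): hands the job in; it is judged then, once.
Trained networks look in a picture, given as the dict that the camera call returned (one of the last four; its "shot" number tells which), for a name from the list of things; names that differ only in an ending like _2 or _b are one class to them, and where a whole thing is asked for, a point or a joint stands for the part that bears it (a point fixed in the world has none). Each returns a list of dicts, best first, with "score" (0 to 1); they miss things now and then, are a little off and sometimes report something else, mostly with a low value. They report only what shows in the picture. A call takes as long as a camera call.
- masks_of(picture, name): "mask" (400x640 bool, what is visible of it) and "bbox" ([left, top, right, bottom] in pixels, round what is visible of it).
The state is a dict: "time": time; "q": joint angles; "joint_vel": joint speeds; "joint_torque": joint torques, N m; "tool_pos": TCP position; "tcp_rot": TCP orientation; "wrist_force": force on the tool from outside, world axes, zero at the start; "torque": the same for the moment, N m; "width": opening from 0.0 (shut) to 1.0 (fully open); "grip_force": force on a finger pad.
Only numpy, scipy, OpenCV 4.12 (cv2) and the standard library are available. Lean on these libraries where they do the work, as an engineer would, in place of code of your own. Each camera call takes 0.05 s, during which the arm holds its last target. There are 200 camera calls.

### The job

Close the cutting-fluid tank on the bench: set the bayonet filler cap on the tank's filler neck with its two lugs in the two slots, press it down against its spring, turn it clockwise (seen from above) about a quarter turn to the stop, and let go so that it springs up into its lock and stays. Leave the other things on the bench where they lie.

Things in the scene. Friction and masses are not known exactly. Their poses are not given: they have to be found in the camera images.
- filler_cap: Loose aluminium bayonet cap, 0.22 kg, 67.5 mm high, upright on the bench, any yaw. Origin: centre of its foot's underside; z up; x along the grip bar and through both lugs (half a turn is the same). Steel spigot 42 mm across, its lowest 7 mm tapering to 36 mm; fluted head 80 mm across from 15.5 mm (skirt edge; hollow to 27.5 mm, inside 74 mm across) to 41.5 mm above the origin.
- cap_grip (a point): Middle of the cap's straight grip bar, on the cap's axis 54.5 mm above its origin. The bar is 62 mm long (along cap x), 16 mm wide (cap y) and stands from 41.5 to 67.5 mm above the origin; grip it across its width from above. Axes as the cap's.
- cap_lug (a point): Tip of one of the cap's two equal lugs (the other is on the far side of the axis): 27.5 mm from the axis along cap +x, 10.5 mm above the cap's origin. A lug is 5 mm high (8 to 13 mm above the origin) and 13.5 mm wide along cap y. Axes as the cap's.
- cap_seal (a joint): How far (m) the sprung rubber sealing ring under the cap's head is pressed in: 0 free, 0.010 at its end. Free, its underside is 13.5 mm above the cap's origin. It takes 2.1 N to start and 0.7 N more per mm, so about 9 N at the end.
- filler_neck: Steel filler neck fixed on the tank. Origin: centre of its rim (top face), 143 mm above the bench; z up; x through the two slots, half a turn apart, in the lip (half a turn is the same). 68 mm outside, 32 mm high, 60 mm bore; the lip leaves a 46 mm round mouth. With lugs in the slots the sealing ring meets the rim when the cap's origin is 13.5 mm below it; there the cap cannot turn yet.
- neck_slot (a point): Middle of one of the two slots in the lip, at rim height, 27 mm from the neck's axis along neck +x. Each slot is 48 degrees wide: 8 degrees of play either way for a lug. Press the cap until its origin is 21 to 23.5 mm below the rim (7.5 to 9 N; 23.5 is the end): the lugs are then under the lip and turn clockwise from above (negative yaw); anticlockwise is blocked.
- neck_pocket (a point): Middle of the locking pocket's roof under the lip, 80 degrees clockwise from the slot, 4.5 mm below the rim; one for each lug. It is 3.5 mm deep, has 6 degrees of play either way and a hard stop at its far end. Let go here and the spring lifts the lugs into the pockets: the cap's origin rests 17.5 mm below the rim and it cannot turn back. Let go elsewhere, it is not locked.
- tank: Fixed cutting-fluid tank: grey steel box 130 mm (x) by 170 mm (y), steel top plate 111 mm above the bench; origin on the bench under its centre, z up. The neck stands at x = -14, y = +30 mm, its slot line turned -10 degrees from the tank's x, so the locked grip bar lies along the tank's long side (y). A brass plug, a brass vent and a wire handle on top are all lower than the rim.
- adjustable_wrench: Bystander: steel adjustable wrench, 212 mm long, 12 mm thick, lying between the robot and the cap; origin under its middle.
- grease_tin: Bystander: round tin, 68 mm in diameter, 53 mm high, left of the cap and tank; origin under its centre.
- tape_measure: Bystander: tape measure, 39 x 83 x 66 mm, at the left of the bench; origin under its middle.
- spanner: Bystander: steel combination spanner, 179 mm long, 8 mm thick, lying left of the cap; origin under its middle.

How it is judged:
By the outcome, as a careful person would: the job done as asked, in the order asked, and still so for the second after the job is handed in, with the robot touching nothing.
It also fails if it takes over 45 s, if anything falls off the work surface, if the arm or the gripper's body presses on something with over 40 N, if the wrist force passes 120 N, or if a joint passes its speed limit or range.

## Working session

There is one attempt and no reset: what is moved stays moved. The work goes in short steps, Python scripts to look and compute and a tool call to move; the robot and the scene stay as the last step left them, time stands still between calls to the robot, and variables do not carry over. Pictures are saved under pics/ and viewed, at most 10 in all, crops included, and the job is handed in when it is done.

Besides the shell and the picture viewer there is one more tool, called after ">>>" as name([rows], argument=value, ...), one row to a line, values as JSON. drive_tool: Moves the arm, as the interface text tells. Its arguments: {"type":"object","properties":{"rows":{"type":"array"},"force":{"type":"number"}},"required":["rows"]}

```bash
mkdir -p pics; ls
cat > h.py <<'E'
import numpy as np, cv2
from workcell import status, read_camera, workorder, masks_of
def ray(p,uv):
    uv=np.array(uv,float).reshape(-1,1,2)
    n=cv2.undistortPoints(uv,np.array(p["intrinsics"]),np.array(p["D"])).reshape(-1,2)
    T=np.array(p["world_from_camera"])
    d=np.c_[n[:,0],-n[:,1],-np.ones(len(n))]@T[:3,:3].T
    return T[:3,3],d
def atz(p,uv,z):
    o,d=ray(p,uv); return o+d*((z-o[2])/d[:,2])[:,None]
def proj(p,X):
    T=np.linalg.inv(np.array(p["world_from_camera"]))
    X=np.atleast_2d(X)@T[:3,:3].T+T[:3,3]
    X=X*[1,-1,-1]
    return cv2.projectPoints(X,np.zeros(3),np.zeros(3),np.array(p["intrinsics"]),np.array(p["D"]))[0].reshape(-1,2)
def save(p,n): cv2.imwrite('pics/'+n,p["color"][:,:,::-1])
E
python3 - <<'E'
from h import *
print(status.read_state())
for c in("top","side"):
    p=read_camera(c); save(p,c+"0.png"); print(c,np.array(p["world_from_camera"]).round(3).tolist(),np.array(p["intrinsics"]).round(1).tolist())
    for n in("filler_cap","filler_neck","tank","cap_grip","adjustable_wrench","grease_tin"):
        print(n,[(round(m["score"],2),m["bbox"],int(m["mask"].sum())) for m in masks_of(p,n)][:3])
E
```

```text
pics
{'time': 0.0, 'q': array([-1.21089283e+00,  2.64779114e-01,  1.60539213e+00,  5.33963867e-06,
        1.27370973e+00, -3.68792353e-02]), 'joint_vel': array([ 0.0004986 ,  0.00038835, -0.00080261, -0.00170464,  0.00034493,
       -0.00108978]), 'joint_torque': array([-6.82326263e-04, -5.15110695e+01, -3.67316973e+01, -7.77972929e-06,
        1.28664108e-02, -1.77740242e-05]), 'tool_pos': array([ 0.2606064 , -0.6218563 ,  0.22993476]), 'tcp_rot': array([-3.07775537e+00, -6.18736646e-01,  5.69710508e-04]), 'wrist_force': array([-0.64193237, -0.00619572, -0.83028604]), 'torque': array([-0.04202243, -0.00094147, -0.04506153]), 'grip_force': 0.0, 'width': 0.9978420978189748}
top [[-0.013, 0.987, -0.16, 0.272], [-1.0, -0.014, -0.003, 0.375], [-0.005, 0.16, 0.987, 1.118], [0.0, 0.0, 0.0, 1.0]] [[491.2, 0.0, 321.7], [0.0, 491.2, 202.2], [0.0, 0.0, 1.0]]
filler_cap [(0.72, [327.0, 210.6, 364.7, 249.0], 1031), (0.68, [324.0, 113.1, 366.4, 153.8], 1381)]
filler_neck [(0.97, [323.4, 111.3, 366.1, 155.1], 1479), (0.38, [289.4, 172.4, 307.9, 250.4], 367)]
tank [(0.83, [312.7, 90.7, 403.4, 179.6], 5940), (0.53, [330.0, 247.8, 403.9, 304.0], 1080)]
cap_grip [(0.73, [326.2, 209.7, 364.4, 250.6], 1094)]
adjustable_wrench [(0.9, [329.5, 246.6, 410.7, 302.6], 1034)]
grease_tin [(0.79, [263.4, 170.6, 295.9, 207.8], 816)]
side [[-0.997, 0.066, -0.05, 0.427], [-0.079, -0.581, 0.81, 1.077], [0.025, 0.811, 0.585, 0.597], [0.0, 0.0, 0.0, 1.0]] [[419.0, 0.0, 318.3], [0.0, 419.0, 197.0], [0.0, 0.0, 1.0]]
filler_cap [(0.67, [336.1, 184.6, 378.9, 226.7], 985)]
filler_neck [(0.82, [248.0, 152.9, 288.1, 191.2], 1095)]
tank [(0.83, [217.2, 141.2, 307.7, 228.1], 5598)]
cap_grip [(0.93, [342.6, 186.3, 375.6, 225.7], 928)]
adjustable_wrench [(0.86, [371.3, 184.1, 430.1, 234.0], 754)]
grease_tin [(0.78, [288.3, 228.8, 323.6, 272.0], 1229)]
```

Run:
```python
import cv2,numpy as np
t=cv2.imread('pics/top0.png')[80:310,250:430]; s=cv2.imread('pics/side0.png')[130:280,200:440]
t=cv2.resize(t,None,fx=2.6,fy=2.6,interpolation=cv2.INTER_CUBIC)
cv2.imwrite('pics/topc.png',t)
cv2.imwrite('pics/sidec.png',cv2.resize(s,None,fx=3.2,fy=3.2,interpolation=cv2.INTER_CUBIC))
```

```text
(no output)
```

View pics/topc.png

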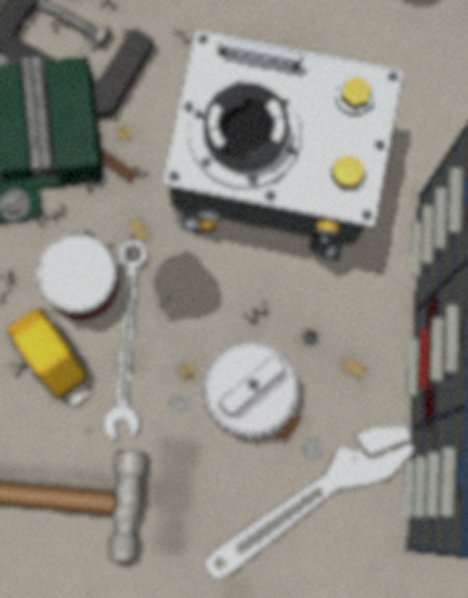

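View pics/sidec.png

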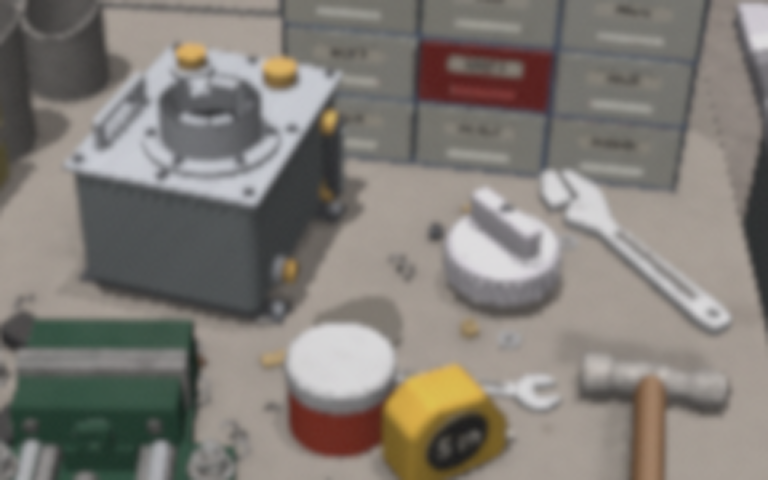

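The top crop shows the cap at about full pixel (347,228), with its bar running lower left to upper right. The neck is at about (344,127), with the dark slots at the top and bottom of the lip. The tank plate corners are at full pixels (326,92), (405,107), (393,167) and (315,151). Next I fit models to both views.

```bash
cat >> h.py <<'E'
from scipy.optimize import minimize
a=np.linspace(0,2*np.pi,60,endpoint=False)
def cyl(x,y,r,z0,z1): return np.array([[x+r*np.cos(t),y+r*np.sin(t),z] for z in(z0,z1) for t in a])
def box(x,y,yaw,lx,ly,z0,z1):
    c,s=np.cos(yaw),np.sin(yaw)
    return np.array([[x+c*u-s*v,y+s*u+c*v,z] for z in(z0,z1) for u,v in((-lx,-ly),(lx,-ly),(lx,ly),(-lx,ly))])
def sil(p,parts):
    m=np.zeros((1600,2560),np.uint8)
    for P in parts:
        h=cv2.convexHull(((proj(p,P)+.5)*4).astype(np.float32))
        cv2.fillPoly(m,[h.astype(np.int32)],1)
    return cv2.resize(m.astype(np.float32),(640,400),interpolation=cv2.INTER_AREA)
def fit(obs,f,x0,step):
    def c(v):
        t=0
        for p,m in obs:
            s=sil(p,f(v)); t+=1-np.minimum(s,m).sum()/np.maximum(s,m).sum()
        return t/len(obs)
    n=len(x0); S=np.vstack([x0]+[np.array(x0)+np.eye(n)[i]*step[i] for i in range(n)])
    r=minimize(c,x0,method='Nelder-Mead',options=dict(initial_simplex=S,xatol=1e-4,fatol=1e-5))
    return r.x.round(4),round(r.fun,3)
def grad(p):
    g=cv2.cvtColor(p["color"],cv2.COLOR_RGB2GRAY).astype(np.float32); g=cv2.GaussianBlur(g,(0,0),.8)
    return np.hypot(cv2.Sobel(g,5,1,0),cv2.Sobel(g,5,0,1))
def edge(p,G,X,closed=True):
    X=np.vstack([X,X[:1]]) if closed else X
    L=np.vstack([A+(B-A)*np.linspace(0,1,25)[:,None] for A,B in zip(X[:-1],X[1:])])
    u=proj(p,L).astype(np.float32)
    return cv2.remap(G,u[:,0].copy(),u[:,1].copy(),1).mean()
capparts=lambda v:[cyl(v[0],v[1],.04,.0155+v[3] if len(v)>3 else .0155,.0415+(v[3] if len(v)>3 else 0)),box(v[0],v[1],v[2],.031,.008,.0415+(v[3] if len(v)>3 else 0),.0675+(v[3] if len(v)>3 else 0))]
E
cat > m.py <<'E'
from h import *
ps={c:read_camera(c) for c in("top","side")}
b=lambda p,n:masks_of(p,n)[0]["mask"].astype(np.float32)
M={(c,n):b(p,n) for c,p in ps.items() for n in("filler_cap","filler_neck","tank")}
cor=atz(ps["top"],[[326.2,91.5],[404.6,107],[393,166.5],[314.6,151.2]],.111)
print("corners",cor.round(3).tolist()); 
d=cor[0]-cor[1]; yaw=np.arctan2(d[1],d[0])-np.pi/2; c0=cor.mean(0); print("yaw",np.degrees(yaw),c0)
g0=atz(ps["top"],[[347,228]],.0415)[0]; n0=atz(ps["top"],[[344.8,132]],.143)[0]
e=atz(ps["top"],[[250+222/2.6,80+410/2.6],[250+285/2.6,80+360/2.6]],.0675); d=e[1]-e[0]; by=np.arctan2(d[1],d[0]); print("bar",e.round(3).tolist(),np.degrees(by))
for cs in(("top",),("side",),("top","side")):
    print(cs)
    print(" cap",fit([(ps[c],M[c,"filler_cap"]) for c in cs],lambda v:[cyl(v[0],v[1],.04,.0155,.0415),box(v[0],v[1],by,.031,.008,.0415,.0675)],g0[:2],[.01,.01]))
    print(" neck",fit([(ps[c],M[c,"filler_neck"]) for c in cs],lambda v:[cyl(v[0],v[1],.034,.111,.143)],n0[:2],[.01,.01]))
    x,f=fit([(ps[c],M[c,"tank"]) for c in cs],lambda v:[box(v[0],v[1],v[2],.065,.085,0,.111),cyl(v[0],v[1],.001,.1,.11)],[c0[0],c0[1],yaw],[.01,.01,.1])
    R=np.array([[np.cos(x[2]),-np.sin(x[2])],[np.sin(x[2]),np.cos(x[2])]])
    print(" tank",x,f,"neck from tank",x[:2]+R@[-.014,.030])
    # bar edges
    G={c:grad(ps[c]) for c in cs}
    def E(v,w): return -sum(edge(ps[c],G[c],box(v[0],v[1],v[2],w[0],w[1],.0675,.0675)[:4]) for c in cs)
    best=min(((E((x,y,t),(.031,.008)),x,y,t) for x in g0[0]+np.arange(-.009,.01,.0015) for y in g0[1]+np.arange(-.009,.01,.0015) for t in by+np.radians(np.arange(-12,13,2))))
    print(" bar",np.round(best,4),np.degrees(best[3]))
    def E2(v): return -sum(edge(ps[c],G[c],box(v[0],v[1],v[2],.065,.085,.111,.111)[:4]) for c in cs)
    r=min((E2((x,y,t)),x,y,np.degrees(t)) for x in c0[0]+np.arange(-.006,.0061,.0015) for y in c0[1]+np.arange(-.006,.0061,.0015) for t in yaw+np.radians(np.arange(-5,5.1,.5)))
    print(" plate",np.round(r,4))
    def E3(v): return -sum(edge(ps[c],G[c],cyl(v[0],v[1],.034,.143,.143)[:60]) for c in cs)
    r=min((E3((x,y)),x,y) for x in n0[0]+np.arange(-.01,.0101,.001) for y in n0[1]+np.arange(-.01,.0101,.001))
    print(" rim",np.round(r,4))
E
python3 m.py
```

```text
corners [[0.678, 0.365, 0.111], [0.641, 0.197, 0.111], [0.509, 0.227, 0.111], [0.545, 0.392, 0.111]]
yaw -12.499185866639277 [0.59315072 0.29543244 0.111     ]
bar [[0.365, 0.35, 0.068], [0.406, 0.297, 0.068]] -52.38553271287653
('top',)
 cap (array([0.385 , 0.3254]), np.float64(0.032))
 neck (array([0.5808, 0.3331]), np.float64(0.283))
 tank [ 0.5971  0.2965 -0.2249] 0.063 neck from tank [0.59014284 0.32886662]
 bar [-92.3217   0.3792   0.3191  -1.1237] -64.38553271287653
 plate [-160.322     0.5902    0.2954  -11.4992]
 rim [-186.4536    0.5851    0.3327]
('side',)
 cap (array([0.3863, 0.3242]), np.float64(0.079))
 neck (array([0.5851, 0.3422]), np.float64(0.218))
 tank [ 0.5949  0.285  -0.2504] 0.077 neck from tank [0.58877036 0.31753348]
 bar [-134.3176    0.3867    0.3296   -0.9492] -54.38553271287654
 plate [-143.8108    0.5917    0.3014  -10.9992]
 rim [-139.2042    0.5861    0.3317]
('top', 'side')
 cap (array([0.3853, 0.3252]), np.float64(0.061))
 neck (array([0.5853, 0.3376]), np.float64(0.258))
 tank [ 0.5967  0.2947 -0.229 ] 0.082 neck from tank [0.5898756  0.32709487]
 bar [-206.815     0.3822    0.3326   -0.8445] -48.38553271287653
 plate [-281.8932    0.5902    0.2969  -11.4992]
 rim [-321.9568    0.5861    0.3327]
```

View pics/top0.png

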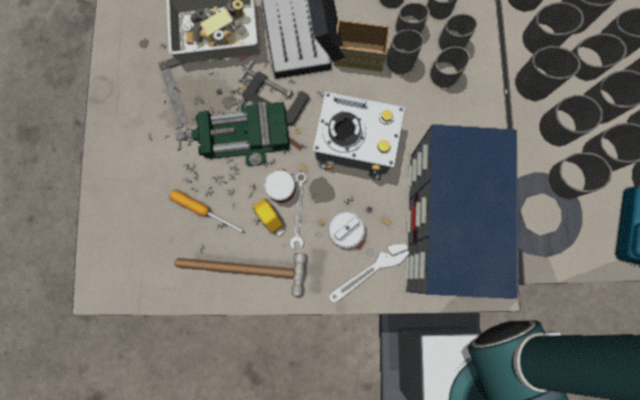

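View pics/side0.png

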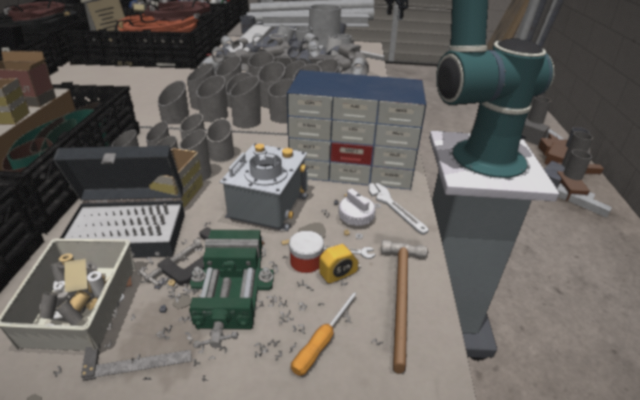

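The blue drawer cabinet stands between the robot's start side and the work. Its top face spans top pixels (432,126) to (518,296). Next I measure its height so I can clear it.

Run:
```python
from h import *
t=read_camera("top"); s=read_camera("side")
print("base",atz(s,[[304,177],[411,187]],0).round(3).tolist())
def tri(u,v):
    o1,d1=ray(t,[u]);o2,d2=ray(s,[v]);A=np.c_[d1[0],-d2[0]];k=np.linalg.lstsq(A,o2-o1,rcond=None)[0]
    return ((o1+d1[0]*k[0]+o2+d2[0]*k[1])/2).round(3),np.linalg.norm(A@k-(o2-o1)).round(3)
for u,v in(([432,126],[290,93]),([428,293],[424,107]),([517,130],[302,72]),([518,296],[421,90])): print(tri(u,v))
print("z.25",atz(t,[[432,126],[428,293],[517,130],[518,296]],.25).round(3).tolist())
```

```text
base [[0.522, 0.165, 0.0], [0.245, 0.179, 0.0]]
(array([0.557, 0.168, 0.23 ]), np.float64(0.003))
(array([0.25 , 0.188, 0.223]), np.float64(0.002))
(array([0.549, 0.002, 0.224]), np.float64(0.006))
(array([0.235, 0.014, 0.197]), np.float64(0.007))
z.25 [[0.552, 0.172, 0.25], [0.249, 0.194, 0.25], [0.544, 0.013, 0.25], [0.24, 0.034, 0.25]]
```

>>> drive_tool([
  [0,0,-3.4,0.033,0,-0.024,1],
  [0,0,-3.4,0.033,0,-0.024,1],
  [0,0,-3.4,0.033,0,-0.024,1],
  [0,0,-3.4,0.0408,0,0,1],
  [0,0,-3.4,0.0408,0,0,1],
  [0,0,-3.4,0.0408,0,0,1],
  [0,0,-3.4,0.0408,0,0,1],
  [0,0,-3.4,0.0408,0,0,1],
])

```text
time: 1.87
tool_pos: [0.5074, -0.4478, 0.3033]
tcp_rot: [2.846, 1.33, 0.0]
wrist_force: [0.7, -0.8, 0.3]
width: 1.0
grip_force: 0.0
```

>>> drive_tool([
  [0,0,-3.4,0.0408,0,0,1],
  [0,0,-3.4,0.0408,0,0,1],
  [0,0,-3.4,0.0408,0,0,1],
  [0,0,-3.4,0.0408,0,0,1],
  [0,0,-3.4,0.0408,0,0,1],
  [0,0,-3.4,0.0408,0,0,1],
  [0,0,-3.4,0.0408,0,0,1],
  [0,0,-3.4,0.0408,0,0,1],
])

```text
time: 2.53
tool_pos: [0.6594, -0.1621, 0.3032]
tcp_rot: [2.453, 1.962, 0.0]
wrist_force: [1.1, -0.4, -0.0]
width: 1.002
grip_force: 0.0
```

>>> drive_tool([
  [0,0,-3.4,0.0408,0,0,1],
  [0,0,-3.4,0.0408,0,0,1],
  [0,0,-3.4,0.0408,0,0,1],
  [0,0,-3.4,0.0408,0,0,1],
  [0,0,-3.4,0.0408,0,0,1],
  [0,0,-3.4,0.037,-0.015,0,1],
  [0,0,-3.4,0.037,-0.015,0,1],
  [0,0,-3.4,0.037,-0.015,0,1],
])

```text
time: 3.2
tool_pos: [0.6204, 0.1442, 0.3029]
tcp_rot: [-1.923, -2.484, -0.0]
wrist_force: [-0.1, 1.4, 0.1]
width: 0.999
grip_force: 0.0
```

```bash
cat >> h.py <<'E'
def go(x,y,z,yh):
    "deltas: tool-frame shift to world target and az (deg) to reach y-heading yh; shift in present axes"
    from scipy.spatial.transform import Rotation as R
    s=status.read_state(); r=R.from_rotvec(s["tcp_rot"]).as_matrix()
    h=np.degrees(np.arctan2(r[1,1],r[0,1])); d=r.T@(np.array([x,y,z])-s["tool_pos"])
    print("t",s["time"],"pos",s["tool_pos"].round(4),"yh",round(h,2),"tilt",r[2,2].round(5),"az",round(-((yh-h+180)%360-180),2),"shift",d.round(4),"F",s["wrist_force"].round(1),"T",s["torque"].round(2),"w",round(s["width"],3),"q",s["q"].round(2))
E
python3 -c "
from h import *
go(.3853,.3252,.3,38)"
```

```text
t 3.2 pos [0.6204 0.1442 0.3029] yh 14.52 tilt -1.0 az -23.48 shift [ 0.2341 -0.1822  0.003 ] F [-0.1  1.4  0.1] T [-0.    0.01  0.  ] w 0.999 q [ 0.19  0.16  1.6   0.    1.38 -0.06]
```

>>> drive_tool([
  [0,0,0,0.0334,-0.026,0,1],
  [0,0,0,0.0334,-0.026,0,1],
  [0,0,0,0.0334,-0.026,0,1],
  [0,0,0,0.0334,-0.026,0,1],
  [0,0,0,0.0334,-0.026,0,1],
  [0,0,0,0.0334,-0.026,0,1],
  [0,0,0,0.0334,-0.026,0,1],
  [0,0,-4,0,0,0.03,1],
])

```text
time: 3.87
tool_pos: [0.3882, 0.3271, 0.28]
tcp_rot: [-1.832, -2.552, -0.02]
wrist_force: [0.7, 1.0, 0.3]
width: 1.002
grip_force: 0.0
```

>>> drive_tool([
  [0,0,-6.5,0,0,0.038,1],
  [0,0,-6.5,0,0,0.038,1],
  [0,0,-6.5,0,0,0.038,1],
  [0,0,0,0,0,0.03,1],
  [0,0,0,0,0,0,1],
  [0,0,0,0,0,0,1],
])

```text
time: 4.37
tool_pos: [0.3891, 0.3199, 0.1279]
tcp_rot: [-1.381, -2.82, 0.006]
wrist_force: [0.2, 0.4, 0.6]
width: 0.998
grip_force: 0.0
```

```bash
python3 -c "
from h import *
go(.3853,.3252,.0445,38)
p=read_camera('side'); i=p['color'][110:260,260:460,::-1]; cv2.imwrite('pics/s1.png',cv2.resize(i,None,fx=3.5,fy=3.5,interpolation=2))"
```

```text
t 4.3667 pos [0.3891 0.3199 0.1279] yh 37.81 tilt -0.99999 az -0.19 shift [0.0065 0.0006 0.0834] F [0.2 0.4 0.6] T [-0.    0.    0.03] w 0.998 q [ 0.64  0.03  2.07  0.    1.04 -0.02]
```

View pics/s1.png

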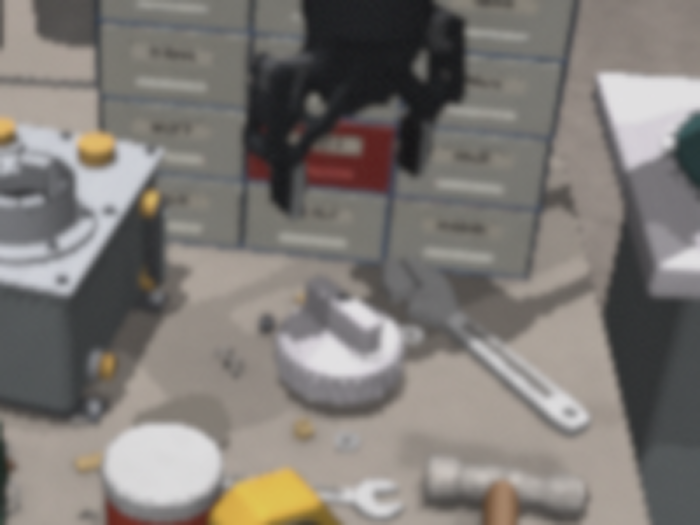

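The open fingers (crop pixels (285,200) and (410,165)) straddle the bar at (343,315). I descend and grip.

>>> drive_tool([
  [0,0,0,0.0065,0,0.02,1],
  [0,0,0,0,0.0005,0.025,1],
  [0,0,0,0,0,0.023,1],
  [0,0,0,0,0,0.015,1],
  [0,0,0,0,0,0,1],
  [0,0,0,0,0,0,0.5],
  [0,0,0,0,0,0,0],
  [0,0,0,0,0,0,0],
], force=30)

```text
time: 5.08
tool_pos: [0.3888, 0.3278, 0.049]
tcp_rot: [1.381, 2.82, 0.007]
wrist_force: [-0.3, 0.2, 0.8]
width: 0.604
grip_force: 0.0
```

>>> drive_tool([
  [0,0,0,0,0,0,0],
  [0,0,0,0,0,0,0],
  [0,0,0,0,0,0,0],
  [0,0,0,0,0,0,0],
], force=70)

```text
time: 5.42
tool_pos: [0.3873, 0.3267, 0.0473]
tcp_rot: [1.381, 2.821, 0.002]
wrist_force: [-0.7, -1.9, 6.5]
width: 0.168
grip_force: 68.9
```

>>> drive_tool([
  [0,0,0,0,0,-0.01,0],
  [0,0,0,0,0,-0.03,0],
  [0,0,0,0,0,-0.04,0],
  [0,0,0,0,0,-0.04,0],
  [0,0,0,0,0,-0.04,0],
  [0,0,0,0,0,-0.035,0],
  [0,0,-7,0,0,0,0],
  [0,0,-7,0,0,0,0],
])

```text
time: 6.08
tool_pos: [0.3883, 0.3274, 0.2455]
tcp_rot: [1.017, 2.968, 0.009]
wrist_force: [-0.0, -1.1, -3.4]
width: 0.176
grip_force: 68.5
```

>>> drive_tool([
  [0,0,-7,0,0,0,0],
  [0,0,-7,0,0,0,0],
  [0,0,-2.5,0,0,0,0],
  [0,0,0,0,0,0,0],
])

```text
time: 6.42
tool_pos: [0.3863, 0.3259, 0.2411]
tcp_rot: [-0.589, -3.085, 0.001]
wrist_force: [0.5, 0.8, -1.4]
width: 0.168
grip_force: 68.5
```

```bash
python3 -c "
from h import *
go(.586,.3325,.24,68.5)"
```

```text
t 6.4167 pos [0.3863 0.3259 0.2411] yh 68.39 tilt -1.0 az -0.11 shift [-0.1832  0.0797  0.001 ] F [ 0.5  0.8 -1.4] T [-0.01 -0.02  0.02] w 0.168 q [ 0.65 -0.07  1.95 -0.    1.26 -0.54]
```

>>> drive_tool([
  [0,0,0,-0.0262,0.0114,0,0],
  [0,0,0,-0.0262,0.0114,0,0],
  [0,0,0,-0.0262,0.0114,0,0],
  [0,0,0,-0.0262,0.0114,0,0],
  [0,0,0,-0.0262,0.0114,0,0],
  [0,0,0,-0.0262,0.0114,0,0],
  [0,0,0,-0.0262,0.0114,0,0],
  [0,0,0,0,0,0,0],
])

```text
time: 7.08
tool_pos: [0.5912, 0.332, 0.2401]
tcp_rot: [0.596, 3.082, -0.0]
wrist_force: [0.5, 0.7, -2.0]
width: 0.17
grip_force: 68.7
```

>>> drive_tool([
  [0,0,0,0,0,0.01,0],
  [0,0,0,0,0,0,0],
  [0,0,0,0,0,0,0],
])

```text
time: 7.33
tool_pos: [0.5847, 0.3323, 0.2294]
tcp_rot: [-0.59, -3.082, 0.004]
wrist_force: [-0.8, -0.2, -2.0]
width: 0.163
grip_force: 68.7
```

```bash
cat > m2.py <<'E'
from h import *
go(.586,.3325,.23,68.5)
s=status.read_state(); P=s["tool_pos"]; dz=P[2]-.0473; by=np.radians(-21.5)
for c in("side","top"):
    p=read_camera(c); G=grad(p)
    ms=masks_of(p,"filler_cap"); 
    if not ms: print(c,"no cap"); continue
    m=ms[0]["mask"]; print(c,ms[0]["score"],ms[0]["bbox"],m.sum())
    E=lambda v:-edge(p,G,cyl(v[0],v[1],.04,dz+.0155,dz+.0155)[:60])
    save(p,c+"1.png")
    i=p["color"][:,:,::-1].copy()
    for X,col in((cyl(P[0],P[1],.04,dz+.0155,dz+.0415),(0,0,255)),(cyl(P[0],P[1],.018,dz,dz),(0,255,255)),(cyl(.586,.3325,.034,.143,.143),(0,255,0)),(cyl(.586,.3325,.023,.143,.143),(0,255,0))):
        for u in proj(p,X): 
            i[int(round(u[1])),int(round(u[0]))]=col
    x,y=proj(p,[[.586,.3325,.18]])[0].astype(int)
    k=3 if c=="side" else 3
    cv2.imwrite("pics/ov_%s.png"%c,cv2.resize(i[max(0,y-75):y+75,x-90:x+90],None,fx=4,fy=4,interpolation=0))
E
python3 m2.py
```

```text
t 7.3333 pos [0.5847 0.3323 0.2294] yh 68.33 tilt -0.99999 az -0.17 shift [-0.0011  0.0007 -0.0006] F [-0.8 -0.2 -2. ] T [0. 0. 0.] w 0.163 q [ 0.48  0.26  1.61  0.    1.27 -0.71]
side 0.73 [243.7, 112.7, 285.7, 151.3] 1038
top 0.73 [323.1, 103.7, 363.5, 140.7] 858
```

View pics/ov_side.png

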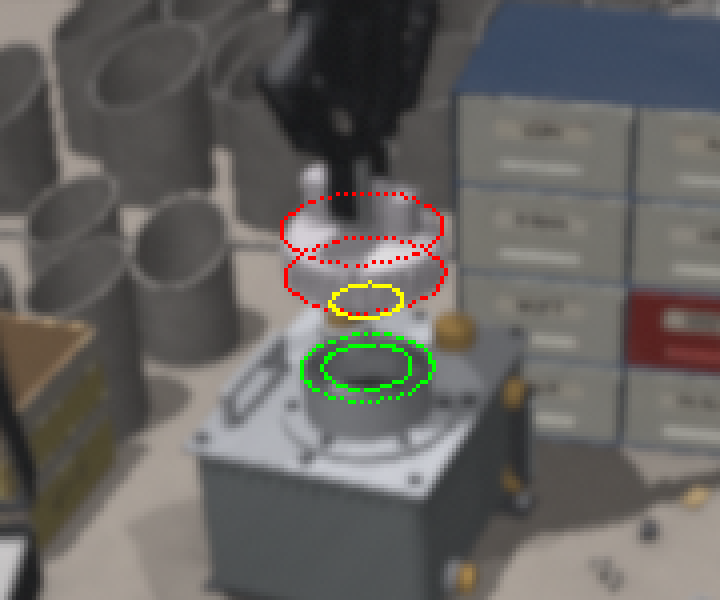

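The overlays agree with the cap (red) and the neck rim (green) in the side view. I descend in small steps and watch the force.

>>> drive_tool([
  [0,0,-0.2,-0.001,0.0007,0.017,0],
  [0,0,0,0,0,0.016,0],
  [0,0,0,0,0,0.004,0],
  [0,0,0,0,0,0.003,0],
  [0,0,0,0,0,0.002,0],
  [0,0,0,0,0,0,0],
])

```text
time: 8.03
tool_pos: [0.588, 0.3332, 0.1898]
tcp_rot: [0.585, 3.086, 0.001]
wrist_force: [0.2, 0.4, -2.7]
width: 0.168
grip_force: 68.8
```

```bash
python3 -c "
from h import *
go(.586,.3325,.178,68.5)"
```

```text
t 8.0333 pos [0.588  0.3332 0.1898] yh 68.54 tilt -1.0 az 0.04 shift [ 0.0016 -0.0014  0.0118] F [ 0.2  0.4 -2.7] T [-0.02 -0.06 -0.01] w 0.168 q [ 0.48  0.29  1.65  0.    1.2  -0.72]
```

>>> drive_tool([
  [0,0,0,0.0008,-0.0005,0.004,0],
  [0,0,0,0,0,0.003,0],
  [0,0,0,0,0,0.002,0],
  [0,0,0,0,0,0,0],
])

```text
time: 8.37
tool_pos: [0.5867, 0.3327, 0.1797]
tcp_rot: [-0.585, -3.086, 0.001]
wrist_force: [-0.2, -0.8, -1.6]
width: 0.168
grip_force: 68.8
```

```bash
python3 -c "
from h import *
go(.586,.3325,.178,68.5)"
```

```text
t 8.3667 pos [0.5867 0.3327 0.1797] yh 68.53 tilt -1.0 az 0.03 shift [ 0.0006 -0.0004  0.0017] F [-0.2 -0.8 -1.6] T [-0.01  0.    0.03] w 0.168 q [ 0.48  0.3   1.66  0.    1.19 -0.72]
```

The origin is about 10.6 mm below the rim with no contact force, so the lugs are in the slots. Next is the press.

>>> drive_tool([
  [0,0,0,0,0,0.003,0],
  [0,0,0,0,0,0.002,0],
  [0,0,0,0,0,0.002,0],
  [0,0,0,0,0,0,0],
  [0,0,0,0,0,0,0],
])

```text
time: 8.78
tool_pos: [0.5874, 0.3329, 0.174]
tcp_rot: [0.585, 3.086, 0.001]
wrist_force: [-0.6, -0.8, 2.4]
width: 0.172
grip_force: 69.4
```

```bash
python3 -c "
from h import *
go(.586,.3325,.168,68.5)"
```

```text
t 8.7833 pos [0.5874 0.3329 0.174 ] yh 68.53 tilt -1.0 az 0.03 shift [ 0.0011 -0.0009  0.006 ] F [-0.6 -0.8  2.4] T [-0.02  0.08 -0.02] w 0.172 q [ 0.48  0.3   1.66 -0.    1.18 -0.72]
```

>>> drive_tool([
  [0,0,0,0,0,0.002,0],
  [0,0,0,0,0,0.002,0],
  [0,0,0,0,0,0.0017,0],
  [0,0,0,0,0,0,0],
  [0,0,0,0,0,0,0],
])

```text
time: 9.2
tool_pos: [0.5874, 0.333, 0.1685]
tcp_rot: [0.585, 3.086, 0.001]
wrist_force: [-0.1, -1.6, 6.1]
width: 0.168
grip_force: 69.9
```

```bash
python3 -c "
from h import *
go(.586,.3325,.168,68.5)"
```

```text
t 9.2 pos [0.5874 0.333  0.1685] yh 68.53 tilt -1.0 az 0.03 shift [ 0.0011 -0.0009  0.0005] F [-0.1 -1.6  6.1] T [-0.18  0.24 -0.01] w 0.168 q [ 0.48  0.31  1.67 -0.    1.17 -0.72]
```

The force matches 8.2 N on the spring, so the lugs are under the lip. I turn clockwise.

>>> drive_tool([
  [0,0,4,0,0,0.0003,0],
  [0,0,5,0,0,0,0],
  [0,0,5,0,0,0,0],
  [0,0,5,0,0,0,0],
  [0,0,0,0,0,0,0],
])

```text
time: 9.62
tool_pos: [0.5878, 0.3333, 0.1685]
tcp_rot: [1.091, 2.944, 0.003]
wrist_force: [-0.4, -1.4, 5.0]
width: 0.17
grip_force: 69.9
```

```bash
python3 -c "
from h import *
go(.586,.3325,.168,-11.5)"
```

```text
t 9.6167 pos [0.5878 0.3333 0.1685] yh 49.33 tilt -1.0 az 60.83 shift [ 0.0008 -0.0018  0.0005] F [-0.4 -1.4  5. ] T [-0.05  0.04 -0.07] w 0.17 q [ 0.48  0.31  1.67  0.    1.16 -0.38]
```

>>> drive_tool([
  [0,0,6,0,0,0,0],
  [0,0,6,0,0,0,0],
  [0,0,6,0,0,0,0],
  [0,0,6,0,0,0,0],
  [0,0,6,0,0,0,0],
  [0,0,6,0,0,0,0],
  [0,0,6,0,0,0,0],
  [0,0,6,0,0,0,0],
])

```text
time: 10.28
tool_pos: [0.5879, 0.3332, 0.1686]
tcp_rot: [2.196, 2.245, 0.003]
wrist_force: [-1.1, -0.4, 5.5]
width: 0.167
grip_force: 70.0
```

>>> drive_tool([
  [0,0,5,0,0,0,0],
  [0,0,4,0,0,0,0],
  [0,0,3,0,0,0,0],
  [0,0,0,0,0,0,0],
])

```text
time: 10.62
tool_pos: [0.5878, 0.3331, 0.1685]
tcp_rot: [2.416, 2.006, 0.003]
wrist_force: [-1.5, -0.8, 6.5]
width: 0.172
grip_force: 69.9
```

```bash
python3 -c "
from h import *
go(.586,.3325,.168,-11.5)"
```

```text
t 10.6167 pos [0.5878 0.3331 0.1685] yh -10.58 tilt -1.0 az 0.92 shift [-0.0009 -0.0017  0.0005] F [-1.5 -0.8  6.5] T [-0.26 -0.07 -0.08] w 0.172 q [ 0.48  0.31  1.67 -0.    1.16  0.66]
```

>>> drive_tool([
  [0,0,2,0,0,0,0],
  [0,0,2,0,0,0,0],
  [0,0,0,0,0,0,0],
])

```text
time: 10.87
tool_pos: [0.588, 0.3331, 0.1686]
tcp_rot: [2.484, 1.922, 0.004]
wrist_force: [-1.1, -1.0, 6.4]
width: 0.171
grip_force: 69.9
```

```bash
python3 -c "
from h import *
go(.586,.3325,.168,-11.5)"
```

```text
t 10.8667 pos [0.588  0.3331 0.1686] yh -14.53 tilt -1.0 az -3.03 shift [-0.0011 -0.0017  0.0006] F [-1.1 -1.   6.4] T [-0.32 -0.02 -0.04] w 0.171 q [ 0.48  0.31  1.67 -0.    1.16  0.73]
```

>>> drive_tool([
  [0,0,2,0,0,0,0],
  [0,0,1.5,0,0,0,0],
  [0,0,0,0,0,0,0],
])

```text
time: 11.12
tool_pos: [0.5883, 0.3329, 0.1686]
tcp_rot: [2.54, 1.846, 0.004]
wrist_force: [0.8, -2.2, 5.6]
width: 0.169
grip_force: 69.9
```

```bash
python3 -c "
from h import *
go(.586,.3325,.168,-11.5)"
```

```text
t 11.1167 pos [0.5883 0.3329 0.1686] yh -17.97 tilt -0.99999 az -6.47 shift [-0.0011 -0.002   0.0006] F [ 0.8 -2.2  5.6] T [-0.32 -0.13  0.32] w 0.169 q [ 0.48  0.31  1.67 -0.    1.16  0.79]
```

Torque about z rose to 0.32 N·m at about -18°, which is the stop. I back off 3°, ease up with the spring, then open.

>>> drive_tool([
  [0,0,-3,0,0,0,0],
  [0,0,0,0,0,-0.002,0],
  [0,0,0,0,0,-0.0025,0],
  [0,0,0,0,0,0,0],
  [0,0,0,0,0,0,0],
])

```text
time: 11.53
tool_pos: [0.5881, 0.333, 0.1724]
tcp_rot: [2.491, 1.912, 0.004]
wrist_force: [3.1, -0.5, 4.2]
width: 0.165
grip_force: 70.7
```

```bash
python3 -c "
from h import *
go(.586,.3325,.168,-11.5)"
```

```text
t 11.5333 pos [0.5881 0.333  0.1724] yh -14.98 tilt -1.0 az -3.48 shift [-0.0011 -0.0019  0.0044] F [ 3.1 -0.5  4.2] T [-0.15 -0.7   0.07] w 0.165 q [ 0.48  0.3   1.66 -0.    1.17  0.74]
```

>>> drive_tool([
  [0,0,0,0,0,0,0.5],
  [0,0,0,0,0,0,0.6],
  [0,0,0,0,0,0,0.6],
  [0,0,0,0,0,0,0.6],
  [0,0,0,0,0,0,0.6],
])

```text
time: 11.95
tool_pos: [0.5863, 0.3327, 0.1709]
tcp_rot: [-2.491, -1.913, 0.003]
wrist_force: [0.3, -0.5, -0.3]
width: 0.599
grip_force: 0.0
```

>>> drive_tool([
  [0,0,0,0,0,-0.015,0.6],
  [0,0,0,0,0,-0.035,0.6],
  [0,0,0,0,0,-0.04,0.6],
  [0,0,0,0,0,-0.04,0.6],
  [0,0,0,0,0,-0.04,0.6],
  [0,0,0,0,0,0,0.6],
])

```text
time: 12.45
tool_pos: [0.5902, 0.3346, 0.3534]
tcp_rot: [2.49, 1.912, 0.025]
wrist_force: [0.8, -0.1, 2.0]
width: 0.601
grip_force: 0.0
```

Run:
```python
from h import *
p=read_camera("side")
m=masks_of(p,"filler_cap")[0]; print(m["score"],m["bbox"])
M=m["mask"].astype(np.float32)
for yaw in (-104.5,-101.5,-21.5):
  print(yaw,fit([(p,M)],lambda v:capparts([.5875,v[0],np.radians(yaw),v[1]]),[.333,.1255],[.005,.005]),
   fit([(p,M)],lambda v:capparts([.5875,.333,np.radians(yaw),v[0]]),[.1255],[.005]))
i=p["color"][90:230,190:370,::-1]; cv2.imwrite('pics/end.png',cv2.resize(i,None,fx=4,fy=4,interpolation=2))
```

```text
0.66 [243.2, 134.6, 287.8, 173.3]
-104.5 (array([0.3355, 0.1253]), np.float64(0.058)) (array([0.1239]), np.float64(0.059))
-101.5 (array([0.3338, 0.124 ]), np.float64(0.058)) (array([0.1239]), np.float64(0.058))
-21.5 (array([0.3333, 0.1239]), np.float64(0.164)) (array([0.1233]), np.float64(0.164))
```

View pics/end.png

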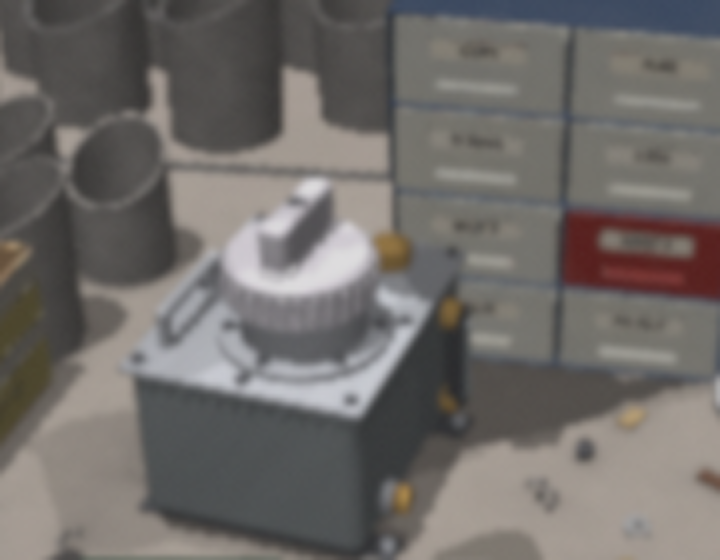

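The cap sits level on the neck at crop (298,265). Its bar lies along the tank's long side, and its origin is at about z = 0.124–0.125 (0.1255 expected when locked). The gripper is clear, so I hand it in.

```bash
python3 -c "
from h import *
print(workorder.finish_job())"
```

```text
the job is handed in; nothing more can be done
None
```

The filler cap is on the tank's neck, pressed down, turned clockwise to the stop and released into its lock; the last camera view agrees with a locked cap, and I handed the job in at about 12.6 s without getting a verdict back.

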